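# Index a die insert under the lens of an orifice viewer

### The job

Raise the clear dust sash of the orifice viewer all the way up by its arched handle, then take the slide by its black knob and push it along its rail into the hood until the brass die insert, not the plain steel setting ring in the other nest, stands under the lens and you feel the ball plunger click into that nest's notch; the other nest's notch may click on the way. Both parts must stay in their nests and the objects round about stay where they are. Finish still holding the knob, with the slide at rest on its click.

Things in the scene. Friction and masses are not known exactly. Their poses are not given: they have to be found in the camera images.
- viewer: Fixed to the table: base plate with a straight rail and at the rail's far end a grey hood 155 mm deep, 142 wide, roof 97 mm high, black lens and camera on it (top 127). Origin on the table under the middle of the hood's front face; x along the rail into the hood, z up. Base from x = -284 to +161 mm. Sash guides at y = +-50 mm, just before the hood, 125 high. Doorway 78 mm wide, its top at z = 78 mm.
- sash (a joint): Height of the clear dust sash in m: 0 shut, 0.045 fully up at its stop. Shut, its lower edge is 40 mm above the table: the slide passes below it, the parts in the nests (insert top 56, ring top 46 mm) do not. Stiff in its guides (7 N to lift, 3 N to lower); stays where it is left.
- sash_handle (a point): Middle of the horizontal bar of the arched handle on top of the sash: round dark bar 10 mm thick, running across the rail (along the viewer's y), 46 mm between its bends, 154 mm above the table when shut, 7.5 mm before the hood's front face. Free all round; the camera top is 27 mm lower.
- slide: Aluminium plate 220 x 50 x 10 mm on the rail, with two round nests 32.5 mm wide, 6 mm deep. Origin: floor of the front nest (nearer the hood), 30 mm above the table; x along the rail into the hood. Rear nest at x = -45 mm; plate from -190 to +30 mm, top at 36 mm. Moves along the viewer's x only, 1 to 2 N of drag, stays where left. Ends: origin 83 mm before to 110 mm behind the hood's front face.
- slide_knob (a point): Middle of the grip of the black fluted knob standing upright on the slide's outer end: 22 mm in diameter, grip from 52 to 80 mm above the table. This point is on its axis, 65 mm above the table, at x = -175 mm in the slide's frame.
- plunger (a point): Where the sprung 10 mm steel ball bears on the slide's notched edge: 40 mm before the hood's front face, 25 mm right of the rail (looking into the hood), 31 mm above the table. Presses sideways with about 5 N. Axes as the viewer's.
- front_notch (a point): Middle of the 8 mm wide notch in the slide's edge that belongs to the front nest, at x = -85 mm in the slide's frame. Level with the plunger along the rail, the ball is clicked in and the front nest is under the lens. The ball draws the slide in over the last 4 mm; pushing it out either way takes about 10 N. Axes as the viewer's.
- rear_notch (a point): The same for the rear nest: at x = -130 mm in the slide's frame. Level with the plunger, the rear nest is under the lens.
- lens_axis (a point): Point under the lens inside the hood, at the height of the nest floors (30 mm above the table), 45 mm behind the hood's front face. Axes as the viewer's.
- die_insert: Stepped brass bush, flange 30 mm across at the bottom and a narrower crown, 26 mm high, standing loose (1 mm play) in either one of the two nests. Origin at the centre of its underside.
- setting_ring: Plain low steel ring, 30 mm across and 16 mm high, groove round its side and a dark bore, standing loose in the other nest. Origin at the centre of its underside.
- beaker: White plastic beaker, 60 mm across, 72 mm high, on the table beside the viewer; a bystander. Origin at the centre of its underside.
- timer: White lab timer, 64 x 64 x 18 mm, lying on the table; a bystander. Origin at the centre of its underside.
- tape_spool: Spool with dark flanges, 67 mm across, 45 mm high, standing flat on the table; a bystander. Origin at the centre of its underside.

How it is judged:
By the outcome, as a careful person would: the job done as asked, in the order asked, and still so for the second after the job is handed in, while the arm keeps its last pose, push and grip.
It also fails if it takes over 45 s, if anything falls off the work surface, if the arm or the gripper's body presses on something with over 40 N, if the wrist force passes 120 N, or if a joint passes its speed limit or range.

### The arm

A 6-joint arm with a two-finger parallel gripper is mounted at the origin on the work surface; the furniture and walls round the work are solid. World frame = base frame: x ahead of the robot, y to its left, z up, the work surface at z = 0. Lengths are in m, angles in rad, forces in N, time in s.
With the tool pointing down it reaches from about 0.35 to 0.975 m from the base axis. Payload 4.9 kg.
Tool frame: the origin (TCP) lies midway between the tips of the shut fingers; the grasp point (between the pads) lies 19 mm behind it; x points along the fingers, z is the direction in which the jaws open and shut, and the axes are right-handed (so a half turn about x gives the same grasp; the last joint's range is limited). The gripper opens to 85 mm and grips with 20 to 120 N. Pads are 22 mm wide; open, the fingers measure 114 mm over their backs; the gripper's body (76 mm by 85 mm) begins 54 mm behind the grasp point. The pads swing forward as they close: fully open they stand 13 mm farther back than shut.
Start: joints at [-1.425, 0.053, 1.613, -0, 1.476, -0.119], TCP at [0.164, -0.603, 0.231] pointing down, gripper open.
Joint ranges: [-3.01, 3.01], [-1.01, 2.22], [0.06, 2.58], [-1.02, 4.17], [0.09, 2.62], [-3.14, 3.14]. Speed limits (rad/s): [2.57, 2.57, 3.14, 3.14, 3.14, 3.14].

### API

Orientations are given as a unit quaternion [w, x, y, z].
In Python, from plant import state, cams, workorder, nets gives the robot as it stands.
- The arm moves only by the tool play_rows, never from a script. Its argument "motion" is a list of rows, each a list of 3 entries, a list of its own where there are three numbers: the closure, from -1 (fully open) to 1 (shut), then the shift along the world's x, y, z in m, then the turn about the world's z in rad. A call has 1 to 5 rows; each row is the pose to reach, as a shift and turn from the pose commanded when the call began; what a row does not reach only later rows make up. A row lasts 1/10 s, in which the tool goes at most 50 mm and 8.59 degrees, less where a joint would pass 70% of its speed; a pose out of reach is approached as far as the arm can. A call with a gripper value outside its range is refused whole. The fingers move at their own pace and stop on an object; the grip force is fixed at half the most. Time passes only in rows, so rows that repeat a pose let the fingers close. It gives the time, the measured TCP pose, the force and the opening at its end, in the units of the state.
- state(): the state, without advancing time (a new reading comes with each control period).
- cams.grab_frame(name): name is "side" or "top" or "wrist"; returns (picture, depth): 384x512x3 uint8, red, green, blue; 384x512 float32, m along the optical axis (not along the pixel's ray), 0 where there is no reading.
- cams.camera_info(name): a dict with "K" (3x3 intrinsics, pixels), "rvec" (rotation vector, rad) and "tvec" (3), from world to camera coordinates, as OpenCV has them. Camera axes: x right, y down, z forward; pixel columns grow to the right and rows downward; lengths in m; the calibration is good to about 2 mm. The wrist camera is an equidistant fisheye: a pixel r from the principal point sees the ray r / f radians off the axis. A picture is of the moment at which its call begins: read the wrist's pose just before it. camera_info takes no time and is no camera call; for the wrist camera it gives the pose at the moment of the call.
- workorder.job_done(): hands the job in, once; it reports no verdict.
Trained networks look in the newest picture that a camera, given by its name, has taken for a name from the list of things; names that differ only in an ending like _2 or _b are one class to them, and where a whole thing is asked for, a point or a joint stands for the part that bears it (a point fixed in the world has none). Each returns a list of dicts, best first, with "score" (0 to 1); they miss things now and then, are a little off and sometimes report something else, mostly with a low value. They report only what shows in the picture. A call takes as long as a camera call.
- nets.recognise(camera, target): "at" ([x, y, z] in m, in world coordinates, good to about 4 mm: the middle of the surface that is visible of it).
- nets.landmark_of(camera, target): "at" ([x, y, z] in m, in world coordinates, good to about 4 mm: a listed point, or the origin of a listed thing).
The state is a dict: "time": time; "joint_pos": joint angles; "joint_vel": joint speeds; "joint_efforts": joint torques, N m; "tool_pos": TCP position; "tool_rot": TCP orientation; "contact_force": force on the tool from outside, world axes, zero at the start; "ft_torque": the same for the moment, N m; "gripper_width": opening from 0.0 (shut) to 1.0 (fully open).
Only numpy, scipy, OpenCV 4.12 (cv2) and the standard library are available. Lean on these libraries where they do the work, as an engineer would, in place of code of your own. Each camera call takes 0.05 s, during which the arm holds its last target.

## Working session

There is one attempt and no reset: what is moved stays moved. The work goes in short steps, Python scripts to look and compute and a tool call to move; the robot and the scene stay as the last step left them, time stands still between calls to the robot, and variables do not carry over. Pictures are saved under pics/ and viewed, and the job is handed in when it is done.

Besides the shell and the picture viewer there is one more tool, called by a JSON object that holds its "api" and its "payload", one argument or row to a line. play_rows: Moves the arm, as the interface text tells. Its arguments: {"type":"object","properties":{"motion":{"type":"array","items":{"type":"array"}}},"required":["motion"]}

```bash
mkdir -p pics; cat > h.py <<'E'
import cv2, numpy as np
from plant import state, cams, workorder, nets
def snap(cam,name):
    p,d=cams.grab_frame(cam); cv2.imwrite(f'pics/{name}.png',p[:,:,::-1]); np.save(f'pics/{name}.npy',d); return p,d
E
python3 - <<'E'
from h import *
print(state())
for c in ['side','top']:
    snap(c,c+'0')
    for t in ['sash_handle','slide_knob','die_insert','setting_ring','viewer','slide','plunger','front_notch','lens_axis']:
        r=nets.landmark_of(c,t); print(c,t,[(np.round(q['at'],4).tolist(),round(q['score'],2)) for q in r[:2]])
print(state()['time'])
E
```

```text
{'time': 0.0, 'joint_pos': array([-1.42505708e+00,  5.33520295e-02,  1.61426044e+00,  5.18659268e-06,
        1.47599631e+00, -1.19003673e-01]), 'joint_vel': array([-0.00016711, -0.00059164, -0.00081474, -0.00072885,  0.00153396,
       -0.00069334]), 'joint_efforts': array([-8.27860072e-05, -3.93685842e+01, -3.70169699e+01, -1.51815393e-04,
        6.99008509e-03,  3.54837844e-06]), 'tool_pos': array([ 0.16344898, -0.60261978,  0.23008606]), 'tool_rot': array([ 0.56110861,  0.43013171,  0.56212751, -0.4291346 ]), 'contact_force': array([-0.29504885, -0.1692374 , -0.03265449]), 'ft_torque': array([ 0.01777641,  0.00076674, -0.01009789]), 'gripper_width': 0.9991851061207603}
side sash_handle [([0.5914, -0.0557, 0.156], 0.66)]
side slide_knob [([0.4831, 0.1547, 0.0649], 0.57)]
side die_insert [([0.5656, -0.0038, 0.0317], 0.52)]
side setting_ring [([0.5455, 0.035, 0.0309], 0.6)]
side viewer [([0.5972, -0.0626, -0.0003], 0.59)]
side slide [([0.5734, -0.0044, 0.0282], 0.64)]
side plunger [([0.5538, -0.04, 0.0292], 0.62), ([0.6214, -0.1001, 0.0259], 0.32)]
side front_notch [([0.508, 0.0568, 0.03], 0.92)]
side lens_axis [([0.6187, -0.0999, 0.0274], 0.88)]
top sash_handle [([0.5945, -0.0501, 0.1559], 0.63)]
top slide_knob [([0.4861, 0.1483, 0.0681], 0.77)]
top die_insert [([0.5687, -0.006, 0.0323], 0.6)]
top setting_ring [([0.5431, 0.035, 0.0285], 0.61), ([0.5948, -0.0602, 0.002], 0.46)]
top viewer [([0.5968, -0.0549, 0.0029], 0.6)]
top slide [([0.5698, -0.0057, 0.0316], 0.77), ([0.5048, 0.0567, 0.0333], 0.41)]
top plunger [([0.5545, -0.0339, 0.0309], 0.95)]
top front_notch [([0.5051, 0.056, 0.0317], 0.83)]
top lens_axis [([0.6209, -0.0983, 0.0313], 0.88), ([0.5918, -0.0513, 0.1529], 0.34)]
1.0
```

View pics/side0.png

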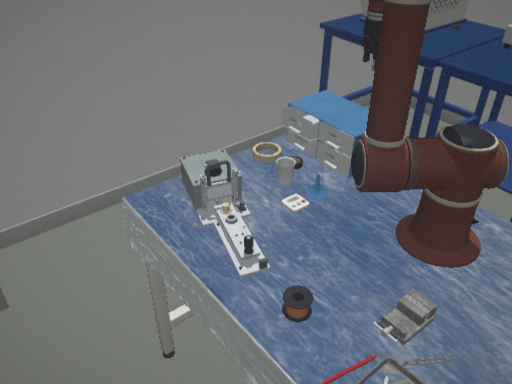

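View pics/top0.png

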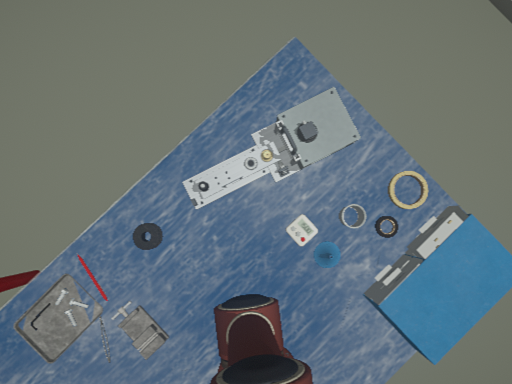

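```bash
python3 - <<'E'
import numpy as np
# fit viewer pose (x,y,yaw) + slide pos s from landmarks averaged
L={'h':((-.0075,0),(.593,-.053)),'v':((0,0),(.597,-.0588)),'p':((-.04,-.025),(.5542,-.037)),'l':((.045,0),(.6198,-.0991))}
S={'k':((-.175,0),(.4846,.1515)),'d':((0,0),(.567,-.005)),'r':((-.045,0),(.5443,.035)),'n':((-.085,-.025),(.5065,.0564)),'s':((0,0),(.5716,-.005))}
from scipy.optimize import least_squares
def R(p,u): c,s=np.cos(p[2]),np.sin(p[2]); return np.array([p[0]+c*u[0]-s*u[1],p[1]+s*u[0]+c*u[1]])
def f(p):
    o=[]
    for u,w in L.values(): o+=list(R(p,u)-w)
    for u,w in S.values(): o+=list(R(p,(u[0]+p[3],u[1]))-w)
    return o
r=least_squares(f,[.597,-.059,-1,-.06]); print(r.x,np.degrees(r.x[2]));print(np.round(np.array(r.fun).reshape(-1,2)*1e3,1))
p=r.x
print('handle',R(p,(-.0075,0)),'knob',R(p,(p[3]-.175,0)),'dir',np.cos(p[2]),np.sin(p[2]))
from h import state
from scipy.spatial.transform import Rotation as Ro
q=state()['tool_rot'];print(Ro.from_quat([*q[1:],q[0]]).as_matrix())
E
```

```text
[ 0.59717007 -0.05936091 -1.07664415 -0.06184853] -61.687165623148154
[[ 0.6  0.2]
 [ 0.2 -0.6]
 [ 2.   1. ]
 [-1.3  0.1]
 [ 0.2 -2.3]
 [ 0.8  0.1]
 [ 2.2 -0.3]
 [-1.   1.7]
 [-3.8  0.1]]
handle [ 0.59361293 -0.05275812] knob [0.48483626 0.1491537 ] dir 0.4742854259570055 -0.8803711346499168
[[ 1.66959751e-05  9.65129848e-01  2.61771611e-01]
 [-9.24673210e-05  2.61771612e-01 -9.65129843e-01]
 [-9.99999996e-01 -8.09153575e-06  9.36135038e-05]]
```

```bash
python3 - <<'E'
from h import *
for c in ['top','side']:
    d=np.load(f'pics/{c}0.npy'); i=cams.camera_info(c); K=i['K']; R,_=cv2.Rodrigues(np.array(i['rvec'])); t=np.array(i['tvec']).ravel()
    v,u=np.mgrid[:384,:512]; P=np.stack([(u-K[0][2])/K[0][0]*d,(v-K[1][2])/K[1][1]*d,d],-1)
    W=(P-t)@R; W[d==0]=np.nan
    if c=='top':
        for uv in [(450,300),(430,320),(400,290),(308,130),(327,255)]: print(uv,W[uv[1],uv[0]].round(3))
    m=(np.hypot(W[...,0]-.5936,W[...,1]+.0528)<.045)&(W[...,2]>.146)&(W[...,2]<.17)
    print(c,'handle',m.sum(),W[m].mean(0).round(4),W[m].min(0).round(4),W[m].max(0).round(4))
    m=(np.hypot(W[...,0]-.4848,W[...,1]-.149)<.025)&(W[...,2]>.052)&(W[...,2]<.09)
    print(c,'knob',m.sum(),W[m].mean(0).round(4),W[m].min(0).round(4),W[m].max(0).round(4))
    p=cv2.imread(f'pics/{c}0.png')
    x,y=(180,85) if c=='top' else (165,135)
    cv2.imwrite(f'pics/{c}0z.png',cv2.resize(p[y:y+140,x:x+186],None,fx=4,fy=4,interpolation=cv2.INTER_CUBIC))
E
```

```text
(450, 300) [ 0.237 -0.425  0.149]
(430, 320) [ 0.192 -0.379  0.152]
(400, 290) [ 0.256 -0.313  0.147]
(308, 130) [ 0.618 -0.101  0.125]
(327, 255) [ 0.321 -0.164  0.042]
top handle 125 [ 0.5918 -0.0559  0.1579] [ 0.5635 -0.0735  0.1467] [ 0.6236 -0.0381  0.1646]
top knob 79 [0.4834 0.1437 0.0767] [0.4727 0.1339 0.052 ] [0.495  0.155  0.0845]
side handle 102 [ 0.5919 -0.0515  0.1569] [ 0.5615 -0.0717  0.1461] [ 0.6226 -0.0338  0.1654]
side knob 121 [0.4822 0.1525 0.0725] [0.4718 0.1372 0.0538] [0.4935 0.161  0.0852]
```

View pics/side0z.png

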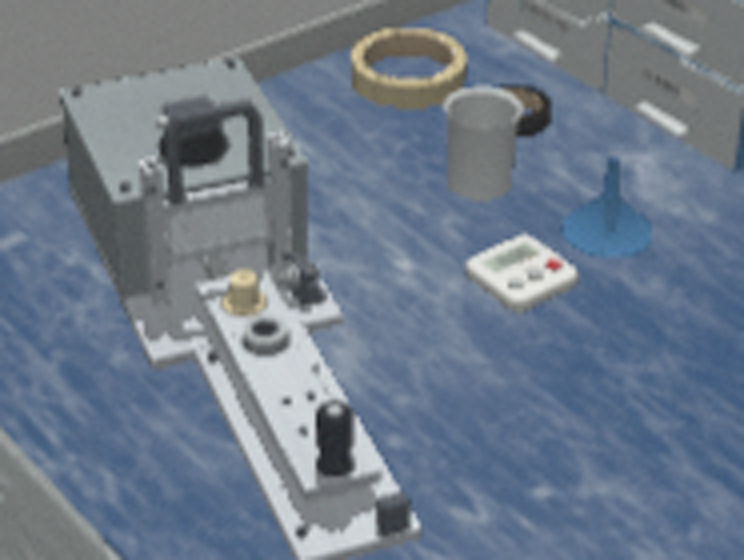

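View pics/top0z.png

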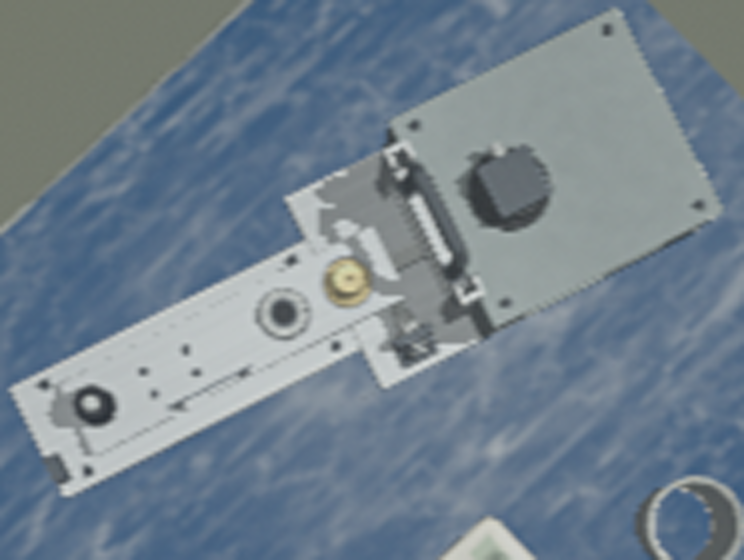

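{"api": "play_rows", "payload": {
  "motion": [
    [-1,[0.0,0.0,0.05],0.1],
    [-1,[0.03,0.04,0.08],0.229],
    [-1,[0.06,0.08,0.08],0.229],
    [-1,[0.09,0.115,0.08],0.229],
    [-1,[0.12,0.15,0.08],0.229]
  ]
}}

```text
time: 1.5
tool_pos: [0.2844, -0.4519, 0.3121]
tool_rot: [0.607, 0.363, 0.606, -0.363]
contact_force: [1.4, -0.7, -0.8]
gripper_width: 0.998
```

{"api": "play_rows", "payload": {
  "motion": [
    [-1,[0.03,0.038,0.0],0],
    [-1,[0.06,0.077,0.0],0],
    [-1,[0.09,0.115,0.0],0],
    [-1,[0.12,0.154,0.0],0],
    [-1,[0.15,0.192,0.0],0]
  ]
}}

```text
time: 2.0
tool_pos: [0.4344, -0.2594, 0.3116]
tool_rot: [0.607, 0.363, 0.607, -0.363]
contact_force: [1.0, -0.7, -0.7]
gripper_width: 0.999
```

{"api": "play_rows", "payload": {
  "motion": [
    [-1,[0.03,0.038,0.0],0],
    [-1,[0.06,0.077,0.0],0],
    [-1,[0.09,0.115,0.0],0],
    [-1,[0.12,0.154,0.0],0],
    [-1,[0.14,0.18,0.0],0]
  ]
}}

```text
time: 2.5
tool_pos: [0.5749, -0.0784, 0.3113]
tool_rot: [0.608, 0.362, 0.607, -0.362]
contact_force: [-0.3, -0.1, -0.5]
gripper_width: 1.002
```

```bash
python3 - <<'E'
from h import *
s=state();print(s['time'],s['tool_pos'],s['tool_rot'],s['contact_force'])
from scipy.spatial.transform import Rotation as Ro
q=s['tool_rot'];print(Ro.from_quat([*q[1:],q[0]]).as_matrix().round(3))
snap('wrist','w1'); 
for t in ['sash_handle','slide_knob','lens_axis','viewer','die_insert']:
    r=nets.landmark_of('wrist',t); print(t,[(np.round(q['at'],4).tolist(),round(q['score'],2)) for q in r[:2]])
E
```

```text
2.5 [ 0.57486927 -0.07844661  0.31134635] [ 0.60752348  0.3621515   0.60736986 -0.36175042] [-0.30990855 -0.05942932 -0.46299327]
[[ 0.     0.879  0.476]
 [ 0.     0.476 -0.879]
 [-1.     0.001 -0.   ]]
sash_handle [([0.5946, -0.0531, 0.1559], 0.87)]
slide_knob [([0.4832, 0.149, 0.0656], 0.77), ([0.5927, -0.0582, -0.0026], 0.4)]
lens_axis [([0.5953, -0.0582, -0.0044], 0.69)]
viewer [([0.593, -0.0578, -0.0015], 0.84), ([0.4835, 0.1445, 0.0641], 0.3)]
die_insert [([0.5651, -0.0065, 0.0299], 0.62)]
```

View pics/w1.png

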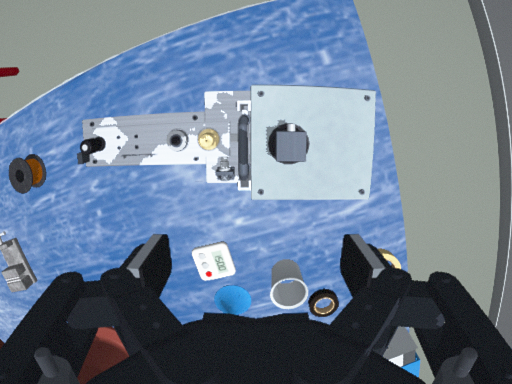

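{"api": "play_rows", "payload": {
  "motion": [
    [-1,[0.0187,0.0254,0.0],0],
    [-1,[0.0187,0.0254,-0.04],0],
    [-1,[0.0187,0.0254,-0.08],0],
    [-1,[0.0187,0.0254,-0.11],0],
    [-1,[0.0187,0.0254,-0.13],0]
  ]
}}

```text
time: 3.3
tool_pos: [0.5903, -0.0569, 0.1783]
tool_rot: [0.605, 0.363, 0.608, -0.364]
contact_force: [-0.8, -0.6, -0.5]
gripper_width: 0.997
```

{"api": "play_rows", "payload": {
  "motion": [
    [-1,[0.0,0.0,-0.02],0],
    [-1,[0.0,0.0,-0.04],0],
    [-1,[0.0,0.0,-0.044],0],
    [-1,[0.0,0.0,-0.044],0]
  ]
}}

```text
time: 3.7
tool_pos: [0.5915, -0.0567, 0.1368]
tool_rot: [0.606, 0.363, 0.607, -0.363]
contact_force: [-0.2, 0.3, 0.4]
gripper_width: 1.003
```

```bash
python3 - <<'E'
from h import *
s=state();print(s['time'],s['tool_pos'],s['contact_force'])
snap('wrist','w2');snap('side','s2')
p=cv2.imread('pics/s2.png');cv2.imwrite('pics/s2z.png',cv2.resize(p[90:230,120:306],None,fx=4,fy=4))
E
```

```text
3.7 [ 0.59148293 -0.05668834  0.13680214] [-0.19090242  0.308811    0.41483942]
```

View pics/w2.png

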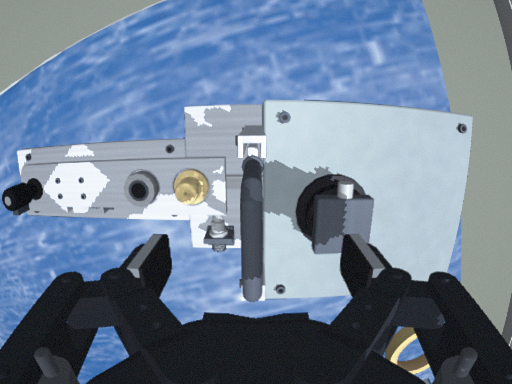

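View pics/s2z.png

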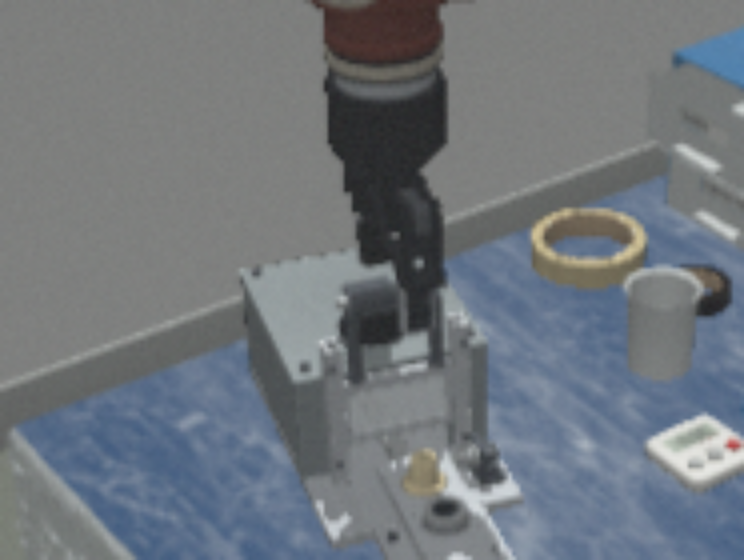

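{"api": "play_rows", "payload": {
  "motion": [
    [0.0,[-0.001,0.002,0.0],0],
    [1,[-0.001,0.002,0.0],0],
    [1,[-0.001,0.002,0.0],0],
    [1,[-0.001,0.002,0.0],0],
    [1,[-0.001,0.002,0.0],0]
  ]
}}

```text
time: 4.3
tool_pos: [0.5913, -0.0537, 0.1374]
tool_rot: [0.607, 0.363, 0.607, -0.363]
contact_force: [0.1, -0.4, 0.5]
gripper_width: 0.145
```

{"api": "play_rows", "payload": {
  "motion": [
    [1,[0.0,0.0,0.0],0],
    [1,[0.0,0.0,0.0],0],
    [1,[0.0,0.0,0.0],0],
    [1,[0.0,0.0,0.0],0]
  ]
}}

```text
time: 4.7
tool_pos: [0.5917, -0.0543, 0.1376]
tool_rot: [0.608, 0.363, 0.606, -0.363]
contact_force: [2.1, -4.2, 0.4]
gripper_width: 0.092
```

{"api": "play_rows", "payload": {
  "motion": [
    [1,[0.0,0.0,0.01],0],
    [1,[0.0,0.0,0.02],0],
    [1,[0.0,0.0,0.03],0],
    [1,[0.0,0.0,0.038],0],
    [1,[0.0,0.0,0.042],0]
  ]
}}

```text
time: 5.2
tool_pos: [0.5916, -0.0543, 0.1784]
tool_rot: [0.607, 0.363, 0.607, -0.363]
contact_force: [6.6, -5.0, -7.4]
gripper_width: 0.091
```

{"api": "play_rows", "payload": {
  "motion": [
    [1,[0.0,0.0,0.002],0],
    [1,[0.0,0.0,0.004],0],
    [1,[0.0,0.0,0.005],0],
    [1,[0.0,0.0,0.005],0]
  ]
}}

```text
time: 5.6
tool_pos: [0.5916, -0.0544, 0.1815]
tool_rot: [0.607, 0.363, 0.607, -0.363]
contact_force: [9.6, -5.7, -12.0]
gripper_width: 0.091
```

{"api": "play_rows", "payload": {
  "motion": [
    [1,[0.0,0.0,0.002],0],
    [1,[0.0,0.0,0.003],0],
    [1,[0.0,0.0,0.003],0]
  ]
}}

```text
time: 5.9
tool_pos: [0.5914, -0.0543, 0.1816]
tool_rot: [0.607, 0.363, 0.607, -0.363]
contact_force: [14.8, -7.1, -20.8]
gripper_width: 0.091
```

```bash
python3 - <<'E'
from h import *
s=state();print(s['time'],s['tool_pos'],s['contact_force'])
for c in ['wrist','side']:
    snap(c,c+'3')
    for t in ['sash_handle','slide_knob']:
        r=nets.landmark_of(c,t); print(t,[(np.round(q['at'],4).tolist(),round(q['score'],2)) for q in r[:2]])
E
```

```text
5.9 [ 0.59143013 -0.05431409  0.1815724 ] [ 14.82799634  -7.14691589 -20.80430905]
sash_handle [([0.5954, -0.0532, 0.199], 0.93)]
slide_knob [([0.4852, 0.1482, 0.0624], 0.73)]
sash_handle [([0.5906, -0.0567, 0.2005], 0.95)]
slide_knob [([0.4836, 0.1534, 0.0653], 0.58)]
```

View pics/side3.png

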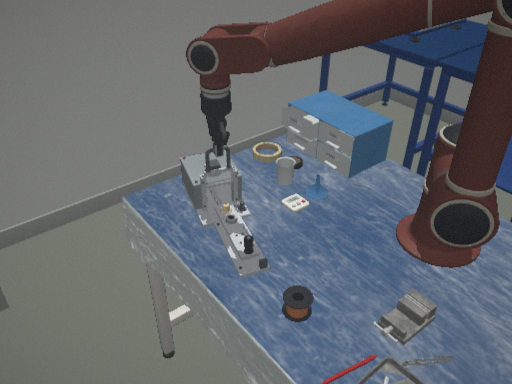

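{"api": "play_rows", "payload": {
  "motion": [
    [1,[0.0,0.0,-0.004],0],
    [1,[0.0,0.0,-0.004],0],
    [-1,[0.0,0.0,-0.004],0],
    [-1,[0.0,0.0,-0.004],0],
    [-1,[0.0,0.0,-0.004],0]
  ]
}}

```text
time: 6.7
tool_pos: [0.591, -0.0533, 0.1834]
tool_rot: [0.607, 0.363, 0.607, -0.362]
contact_force: [-0.1, -0.1, 0.4]
gripper_width: 0.593
```

{"api": "play_rows", "payload": {
  "motion": [
    [-1,[0.0,0.0,0.0],0],
    [-1,[0.0,0.0,0.0],0],
    [-1,[0.0,0.0,0.0],0],
    [-1,[0.0,0.0,0.0],0]
  ]
}}

```text
time: 7.1
tool_pos: [0.5913, -0.0538, 0.1834]
tool_rot: [0.607, 0.363, 0.607, -0.363]
contact_force: [0.5, -0.6, -0.2]
gripper_width: 1.003
```

{"api": "play_rows", "payload": {
  "motion": [
    [-1,[0.0,0.0,0.04],0],
    [-1,[0.0,0.0,0.08],0],
    [-1,[-0.02,0.04,0.08],0],
    [-1,[-0.04,0.08,0.08],0],
    [-1,[-0.06,0.12,0.08],0]
  ]
}}

```text
time: 7.6
tool_pos: [0.5307, 0.0672, 0.2639]
tool_rot: [0.607, 0.363, 0.607, -0.363]
contact_force: [0.1, 1.2, 0.4]
gripper_width: 1.002
```

{"api": "play_rows", "payload": {
  "motion": [
    [-1,[-0.02,0.04,0.0],0],
    [-1,[-0.04,0.08,0.0],0],
    [-1,[-0.047,0.083,-0.03],0],
    [-1,[-0.047,0.083,-0.05],0],
    [-1,[-0.047,0.083,-0.05],0]
  ]
}}

```text
time: 8.1
tool_pos: [0.4819, 0.1494, 0.2099]
tool_rot: [0.606, 0.361, 0.609, -0.364]
contact_force: [-0.9, -0.1, -1.7]
gripper_width: 1.002
```

```bash
python3 - <<'E'
from h import *
s=state();print(s['time'],s['tool_pos'],s['contact_force'])
snap('wrist','w4')
for t in ['slide_knob','sash_handle','die_insert','setting_ring']:
        r=nets.landmark_of('wrist',t); print(t,[(np.round(q['at'],4).tolist(),round(q['score'],2)) for q in r[:2]])
E
```

```text
8.1 [0.48192336 0.14938213 0.20986359] [-0.87294894 -0.1121241  -1.73772848]
slide_knob [([0.4824, 0.1503, 0.0652], 0.95)]
sash_handle []
die_insert [([0.5664, -0.0044, 0.031], 0.83)]
setting_ring [([0.55, 0.0348, 0.03], 0.83)]
```

View pics/w4.png

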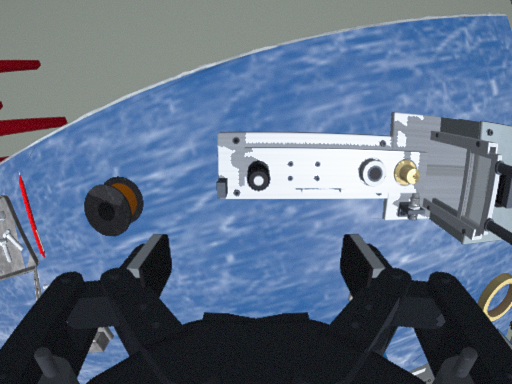

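{"api": "play_rows", "payload": {
  "motion": [
    [-1,[0.0,0.0,-0.04],0],
    [-1,[0.0,0.0,-0.08],0],
    [-1,[0.0,0.0,-0.12],0],
    [-1,[0.0,0.0,-0.15],0],
    [-1,[0.0,0.0,-0.161],0]
  ]
}}

```text
time: 8.85
tool_pos: [0.4827, 0.1486, 0.0497]
tool_rot: [0.606, 0.362, 0.608, -0.364]
contact_force: [0.2, -0.7, -0.7]
gripper_width: 0.998
```

{"api": "play_rows", "payload": {
  "motion": [
    [-1,[0.0,0.0,0.0],0]
  ]
}}

```text
time: 8.95
tool_pos: [0.4838, 0.1489, 0.0516]
tool_rot: [0.606, 0.362, 0.608, -0.363]
contact_force: [-0.1, 0.0, -0.2]
gripper_width: 1.001
```

```bash
python3 - <<'E'
from h import *
s=state();print(s['time'],s['tool_pos'],s['contact_force'])
snap('wrist','w5')
for t in ['slide_knob']:
        r=nets.landmark_of('wrist',t); print(t,[(np.round(q['at'],4).tolist(),round(q['score'],2)) for q in r[:2]])
E
```

```text
8.95 [0.48382732 0.14889657 0.05155465] [-0.12803449  0.04898378 -0.15971234]
slide_knob [([0.4839, 0.1475, 0.0648], 0.79)]
```

View pics/w5.png

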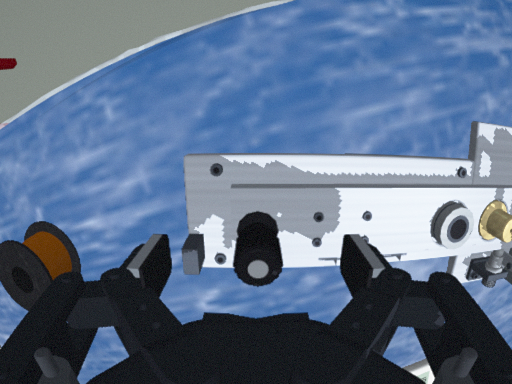

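{"api": "play_rows", "payload": {
  "motion": [
    [-1,[0.0,0.0,-0.004],0],
    [0.2,[0.0,0.0,-0.004],0],
    [0.4,[0.0,0.0,-0.004],0],
    [0.6,[0.0,0.0,-0.004],0],
    [1,[0.0,0.0,-0.004],0]
  ]
}}

```text
time: 9.55
tool_pos: [0.4844, 0.1492, 0.0486]
tool_rot: [0.607, 0.363, 0.607, -0.363]
contact_force: [-0.5, -0.9, 0.4]
gripper_width: 0.329
```

{"api": "play_rows", "payload": {
  "motion": [
    [1,[0.0,0.0,0.0],0],
    [1,[0.0,0.0,0.0],0],
    [1,[0.0,0.0,0.0],0]
  ]
}}

```text
time: 9.85
tool_pos: [0.4845, 0.1491, 0.0488]
tool_rot: [0.607, 0.363, 0.607, -0.363]
contact_force: [-1.9, -1.5, 4.7]
gripper_width: 0.235
```

```bash
python3 - <<'E'
from h import *
s=state();print(s['time'],s['tool_pos'],s['contact_force'],s['gripper_width'])
for c in ['wrist','side','top']:
  snap(c,c+'6')
  for t in ['slide_knob','die_insert','setting_ring','front_notch']:
        r=nets.landmark_of(c,t); print(t,[(np.round(q['at'],4).tolist(),round(q['score'],2)) for q in r[:1]])
E
```

```text
9.85 [0.48449737 0.14906203 0.04876779] [-1.93142438 -1.48303956  4.71106331] 0.23495215738086866
slide_knob [([0.4815, 0.1488, 0.0639], 0.68)]
die_insert [([0.5696, -0.0037, 0.0288], 0.62)]
setting_ring [([0.5451, 0.0374, 0.027], 0.77)]
front_notch [([0.5022, 0.0583, 0.0318], 0.87)]
slide_knob [([0.4839, 0.1544, 0.0658], 0.63)]
die_insert [([0.568, -0.005, 0.0318], 0.63)]
setting_ring [([0.5473, 0.0333, 0.031], 0.46)]
front_notch [([0.507, 0.0597, 0.0274], 0.96)]
slide_knob []
die_insert [([0.5698, -0.0053, 0.0338], 0.69)]
setting_ring [([0.5417, 0.037, 0.0309], 0.51)]
front_notch [([0.5047, 0.0606, 0.0349], 0.87)]
```

View pics/wrist6.png

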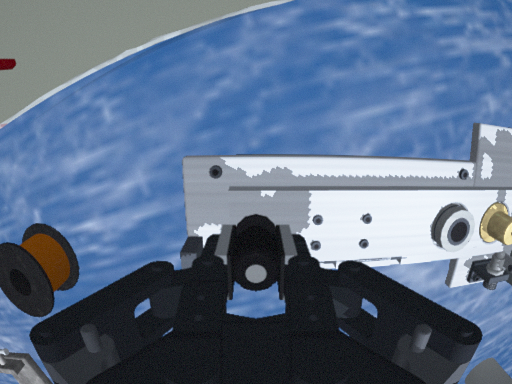

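{"api": "play_rows", "payload": {
  "motion": [
    [1,[0.0014,-0.0026,0.0],0],
    [1,[0.0038,-0.007,0.0],0],
    [1,[0.0071,-0.0132,0.0],0],
    [1,[0.0104,-0.0194,0.0],0],
    [1,[0.0142,-0.0264,0.0],0]
  ]
}}

```text
time: 11.1
tool_pos: [0.4981, 0.124, 0.0488]
tool_rot: [0.606, 0.363, 0.608, -0.362]
contact_force: [-4.2, 4.3, 7.4]
gripper_width: 0.237
```

{"api": "play_rows", "payload": {
  "motion": [
    [1,[0.0038,-0.007,0.0],0],
    [1,[0.0076,-0.0141,0.0],0],
    [1,[0.0114,-0.0211,0.0],0],
    [1,[0.0142,-0.0264,0.0],0],
    [1,[0.0166,-0.0308,0.0],0]
  ]
}}

```text
time: 11.6
tool_pos: [0.5149, 0.0929, 0.0488]
tool_rot: [0.606, 0.363, 0.608, -0.362]
contact_force: [-4.6, 4.3, 6.7]
gripper_width: 0.236
```

```bash
python3 - <<'E'
from h import *
s=state();f=s['contact_force'];d=np.array([.4743,-.8804]);n=np.array([.8804,.4743])
p=s['tool_pos'];print(s['time'],p,f,'along',f[:2]@d,'lat',f[:2]@n,'travel',(p[:2]-[.4845,.1491])@d,(p[:2]-[.4845,.1491])@n)
E
```

```text
11.6 [0.51491771 0.09289009 0.04876888] [-4.55801839  4.28540193  6.68893606] along -5.934735987421068 lat -1.9803132569623307 travel 0.06391432816426211 0.00011939185505490653
```

{"api": "play_rows", "payload": {
  "motion": [
    [1,[0.0028,-0.0053,0.0],0],
    [1,[0.0057,-0.0106,0.0],0],
    [1,[0.0085,-0.0158,0.0],0],
    [1,[0.0114,-0.0211,0.0],0],
    [1,[0.0137,-0.0255,0.0],0]
  ]
}}

```text
time: 12.1
tool_pos: [0.5287, 0.0675, 0.0488]
tool_rot: [0.606, 0.363, 0.608, -0.362]
contact_force: [-2.7, 3.4, 6.9]
gripper_width: 0.239
```

```bash
cat >> h.py <<'E'
def rep():
    s=state();f=s['contact_force'];d=np.array([.4743,-.8804]);n=np.array([.8804,.4743])
    p=s['tool_pos'];print(s['time'],p.round(4),f.round(1),'along',f[:2]@d,'lat',f[:2]@n,'travel',(p[:2]-[.4845,.1491])@d,(p[:2]-[.4845,.1491])@n)
def look(tag):
  for c in ['wrist','side','top']:
    snap(c,c+tag)
    for t in ['slide_knob','die_insert','setting_ring','front_notch','plunger','sash_handle','lens_axis']:
        r=nets.landmark_of(c,t); print(c,t,[(np.round(q['at'],4).tolist(),round(q['score'],2)) for q in r[:1]])
E
python3 -c "
from h import *
rep();look('7')"
```

```text
12.1 [0.5287 0.0675 0.0488] [-2.7  3.4  6.9] along -4.262868279458218 lat -0.811812975397933 travel 0.09282782887825917 0.00019902136721962124
wrist slide_knob [([0.5226, 0.0659, 0.0672], 0.88)]
wrist die_insert [([0.613, -0.0839, 0.0306], 0.88)]
wrist setting_ring [([0.5888, -0.0435, 0.0287], 0.78)]
wrist front_notch [([0.5471, -0.0207, 0.0317], 0.75)]
wrist plunger [([0.5593, -0.0391, 0.0303], 0.63)]
wrist sash_handle [([0.5551, -0.0368, 0.0287], 0.43)]
wrist lens_axis []
side slide_knob [([0.6166, -0.0872, 0.0274], 0.72)]
side die_insert [([0.6107, -0.0912, 0.0292], 0.48)]
side setting_ring [([0.59, -0.0473, 0.0294], 0.47)]
side front_notch [([0.5527, -0.0241, 0.0271], 0.87)]
side plunger [([0.5515, -0.0246, 0.0287], 0.37)]
side sash_handle [([0.5896, -0.052, 0.2022], 0.87)]
side lens_axis [([0.6196, -0.101, 0.0264], 0.57)]
top slide_knob []
top die_insert []
top setting_ring [([0.5898, -0.0475, 0.027], 0.53)]
top front_notch [([0.5513, -0.0235, 0.034], 0.83)]
top plunger [([0.5546, -0.0326, 0.0307], 0.65)]
top sash_handle [([0.5913, -0.051, 0.1999], 0.57)]
top lens_axis []
```

View pics/wrist7.png

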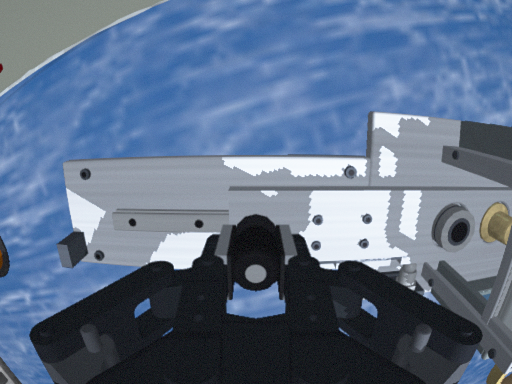

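{"api": "play_rows", "payload": {
  "motion": [
    [1,[0.0019,-0.0035,0.0],0],
    [1,[0.0033,-0.0062,0.0],0],
    [1,[0.0038,-0.007,0.0],0]
  ]
}}

```text
time: 13.6
tool_pos: [0.5325, 0.0604, 0.0487]
tool_rot: [0.607, 0.363, 0.607, -0.362]
contact_force: [-3.0, 2.8, 8.6]
gripper_width: 0.235
```

```bash
python3 -c "
from h import *
rep()"
```

```text
13.6 [0.5325 0.0604 0.0487] [-3.   2.8  8.6] along -3.8734014125497453 lat -1.2669790998339046 travel 0.10087285973220217 0.00020050463087969875
```

{"api": "play_rows", "payload": {
  "motion": [
    [1,[0.0007,-0.0013,0.0],0],
    [1,[0.0007,-0.0013,0.0],0]
  ]
}}

```text
time: 13.8
tool_pos: [0.5333, 0.0589, 0.0487]
tool_rot: [0.607, 0.363, 0.607, -0.362]
contact_force: [-2.2, -0.6, 6.0]
gripper_width: 0.236
```

```bash
python3 -c "
from h import *
rep()"
```

```text
13.8 [0.5333 0.0589 0.0487] [-2.2 -0.6  6. ] along -0.5237707266250071 lat -2.2694953133253564 travel 0.10255871639251157 0.00019444347623760863
```

{"api": "play_rows", "payload": {
  "motion": [
    [1,[0.0007,-0.0013,0.0],0],
    [1,[0.0007,-0.0013,0.0],0]
  ]
}}

```text
time: 14.0
tool_pos: [0.5342, 0.0572, 0.0488]
tool_rot: [0.607, 0.363, 0.607, -0.362]
contact_force: [-0.7, -2.4, 5.3]
gripper_width: 0.237
```

```bash
python3 -c "
from h import *
rep()"
```

```text
14.0 [0.5342 0.0572 0.0488] [-0.7 -2.4  5.3] along 1.758185969516309 lat -1.7467845968985523 travel 0.10449586088333487 0.0002036324402554426
```

{"api": "play_rows", "payload": {
  "motion": [
    [1,[0.0005,-0.0009,0.0],0],
    [1,[0.0005,-0.0009,0.0],0]
  ]
}}

```text
time: 14.2
tool_pos: [0.5347, 0.0564, 0.0488]
tool_rot: [0.607, 0.363, 0.607, -0.362]
contact_force: [-0.9, -1.0, 7.2]
gripper_width: 0.24
```

```bash
python3 -c "
from h import *
rep()"
```

```text
14.2 [0.5347 0.0564 0.0488] [-0.9 -1.   7.2] along 0.4558493361199785 lat -1.2642192380868242 travel 0.10543739327471495 0.00023006732963523337
```

{"api": "play_rows", "payload": {
  "motion": [
    [1,[0.0005,-0.0009,0.0],0],
    [1,[0.0005,-0.0009,0.0],0]
  ]
}}

```text
time: 14.4
tool_pos: [0.5353, 0.0552, 0.0487]
tool_rot: [0.607, 0.363, 0.607, -0.362]
contact_force: [-1.1, -1.6, 5.7]
gripper_width: 0.235
```

```bash
python3 -c "
from h import *
rep()"
```

```text
14.4 [0.5353 0.0552 0.0487] [-1.1 -1.6  5.7] along 0.9425705663673098 lat -1.7145601234176857 travel 0.10673460353514119 0.00019064055356311565
```

{"api": "play_rows", "payload": {
  "motion": [
    [1,[0.0005,-0.0009,0.0],0],
    [1,[0.0005,-0.0009,0.0],0]
  ]
}}

```text
time: 14.6
tool_pos: [0.5357, 0.0546, 0.0488]
tool_rot: [0.607, 0.363, 0.607, -0.362]
contact_force: [-1.1, -1.6, 6.6]
gripper_width: 0.235
```

```bash
python3 -c "
from h import *
rep()"
```

```text
14.6 [0.5357 0.0546 0.0488] [-1.1 -1.6  6.6] along 0.8515511923074693 lat -1.7383276722516579 travel 0.10751290537667163 0.00020905261904699096
```

{"api": "play_rows", "payload": {
  "motion": [
    [1,[0.0005,-0.0009,0.0],0],
    [1,[0.0005,-0.0009,0.0],0]
  ]
}}

```text
time: 14.8
tool_pos: [0.5358, 0.0543, 0.0488]
tool_rot: [0.606, 0.363, 0.608, -0.362]
contact_force: [-2.3, 1.8, 7.9]
gripper_width: 0.241
```

```bash
python3 -c "
from h import *
rep();look('8')"
```

```text
14.8 [0.5358 0.0543 0.0488] [-2.3  1.8  7.9] along -2.654157135367587 lat -1.172053047459436 travel 0.10782920361152003 0.00023161973329367984
wrist slide_knob [([0.5336, 0.0541, 0.0661], 0.94)]
wrist die_insert [([0.6167, -0.0987, 0.0296], 0.86)]
wrist setting_ring [([0.5948, -0.0585, 0.0292], 0.98)]
wrist front_notch [([0.5531, -0.0362, 0.0313], 0.73)]
wrist plunger [([0.5553, -0.0385, 0.0307], 0.66)]
wrist sash_handle []
wrist lens_axis []
side slide_knob [([0.5323, 0.0589, 0.0636], 0.81)]
side die_insert [([0.617, -0.0998, 0.0287], 0.37)]
side setting_ring [([0.5941, -0.0602, 0.0306], 0.42)]
side front_notch [([0.5588, -0.0368, 0.0266], 0.64)]
side plunger [([0.5561, -0.0351, 0.0275], 0.74)]
side sash_handle [([0.5882, -0.0563, 0.2004], 0.68)]
side lens_axis [([0.6171, -0.1004, 0.0294], 0.7)]
top slide_knob []
top die_insert []
top setting_ring [([0.5963, -0.0584, 0.0306], 0.62)]
top front_notch [([0.5544, -0.035, 0.0315], 0.83)]
top plunger [([0.5567, -0.0331, 0.0323], 0.89)]
top sash_handle [([0.5916, -0.0542, 0.1953], 0.54)]
top lens_axis []
```

View pics/wrist8.png

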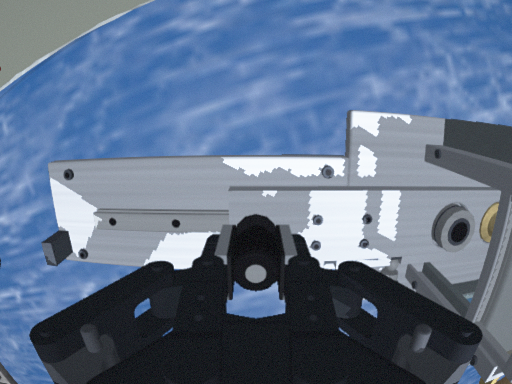

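{"api": "play_rows", "payload": {
  "motion": [
    [1,[-0.0004,0.0007,0.0],0],
    [1,[-0.0004,0.0007,0.0],0],
    [1,[-0.0004,0.0007,0.0],0]
  ]
}}

```text
time: 16.3
tool_pos: [0.5357, 0.0545, 0.0488]
tool_rot: [0.607, 0.363, 0.607, -0.362]
contact_force: [-1.5, -0.1, 5.9]
gripper_width: 0.237
```

```bash
python3 -c "
from h import *
rep()"
```

```text
16.3 [0.5357 0.0545 0.0488] [-1.5 -0.1  5.9] along -0.5928141792375256 lat -1.3682704226961615 travel 0.1076195585878965 0.00022009301228118842
```

{"api": "play_rows", "payload": {
  "motion": [
    [1,[-0.0004,0.0007,0.0],0],
    [1,[-0.0004,0.0007,0.0],0],
    [1,[-0.0004,0.0007,0.0],0]
  ]
}}

```text
time: 16.6
tool_pos: [0.5356, 0.0546, 0.0488]
tool_rot: [0.607, 0.363, 0.607, -0.362]
contact_force: [-0.5, -1.9, 5.0]
gripper_width: 0.236
```

```bash
python3 -c "
from h import *
rep()"
```

```text
16.6 [0.5356 0.0546 0.0488] [-0.5 -1.9  5. ] along 1.4699753292862345 lat -1.3328006151944607 travel 0.10743257264213465 0.00019484201398785623
```

{"api": "play_rows", "payload": {
  "motion": [
    [1,[-0.0004,0.0007,0.0],0],
    [1,[-0.0004,0.0007,0.0],0],
    [1,[-0.0004,0.0007,0.0],0]
  ]
}}

```text
time: 16.9
tool_pos: [0.5356, 0.0548, 0.0488]
tool_rot: [0.608, 0.363, 0.606, -0.363]
contact_force: [0.6, -4.8, 4.7]
gripper_width: 0.235
```

```bash
python3 -c "
from h import *
rep()"
```

```text
16.9 [0.5356 0.0548 0.0488] [ 0.6 -4.8  4.7] along 4.4984183824977855 lat -1.7370658527022995 travel 0.10721284571811174 0.00023072908255981987
```

{"api": "play_rows", "payload": {
  "motion": [
    [1,[0.0006,-0.0011,0.0],0],
    [1,[0.0006,-0.0011,0.0],0],
    [1,[0.0006,-0.0011,0.0],0]
  ]
}}

```text
time: 17.2
tool_pos: [0.5357, 0.0546, 0.0488]
tool_rot: [0.607, 0.363, 0.607, -0.362]
contact_force: [-1.0, -2.4, 5.9]
gripper_width: 0.232
```

```bash
python3 -c "
from h import *
rep();snap('side','s9');snap('top','t9')
for n,o in (('s9',(120,90)),('t9',(180,85))):
    p=cv2.imread(f'pics/{n}.png');x,y=o;cv2.imwrite(f'pics/{n}z.png',cv2.resize(p[y:y+140,x:x+186],None,fx=4,fy=4))
"
```

```text
17.2 [0.5357 0.0546 0.0488] [-1.  -2.4  5.9] along 1.637019998120348 lat -2.0147021535365854 travel 0.10750527341058284 0.00020906230631075447
```

View pics/s9z.png

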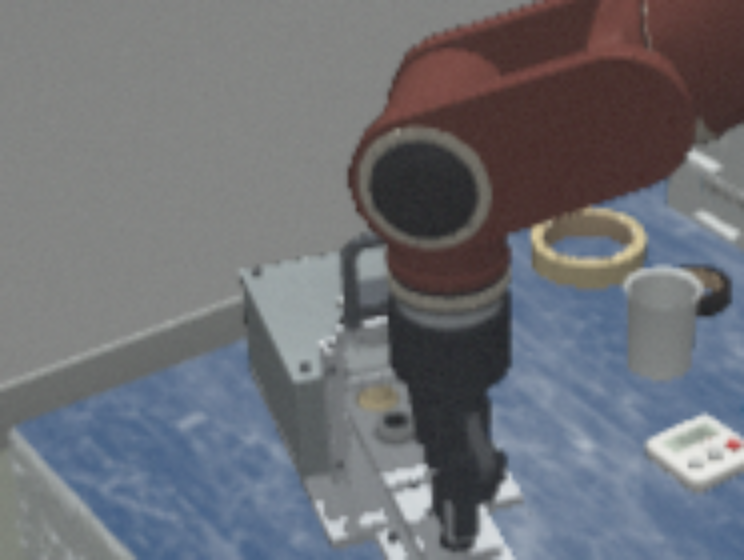

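The zoomed side view shows the sash up, with the brass insert (378,398) inside the hood and the ring (397,424) behind it. Both sit in their nests, and the beaker and timer have not moved.

```bash
python3 -c "
from h import *
print(workorder.job_done());rep()"
```

```text
the job is handed in; nothing more can be done
None
the job is handed in; nothing more can be done
```

I raised the sash to its stop, then pushed the slide in by its knob until the ball clicked into the front notch. That nest holds the brass insert. The job was handed in at about 17 s with the knob still gripped.

- **Sash:** it rose about 44 mm and then stopped, with the force climbing to about 21 N. After I let go, the side and top networks still put the handle at 195–202 mm, against 199 mm expected.
- **Click:** the slide was drawn in over the last few millimetres. Around 107.5 mm of travel it held firm both ways: reversing the commanded position over about 2.4 mm moved it only 0.6 mm. The last force along the rail was under 2 N, close to the noise.
- **Position:** the network estimates of the notch and the plunger agree to within about 4 mm along the rail, which is their stated accuracy.
- **Parts and bystanders:** both parts are in their nests, the insert in the hood and the ring just behind it. The beaker and timer have not moved in the last side view. I did not check the tape spool at the end; the arm did not go near it.
- **Not confirmed:** the hood hides the lens axis from the top and wrist cameras, so the insert under the lens rests on the click and the side camera's estimates. Those put the insert within about 1 mm of the axis. The side network's knob estimate once landed on the insert, so I ignored it.

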